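# Lock the green funnel stud into the tasting-bar rail

## Task

Set up the green tasting station: pick up the green-handled stud, lower its T-shaped foot into the rail through the wide window at the rail's end, with the handle lying along the slot, and slide it along the slot, handle still along it, to the green tab. There turn it a quarter turn, either way, so that the handle lies squarely across the rail and the foot is locked under both lips, and let go of it, standing upright. Leave the orange-handled stud standing where it is.

Things in the scene. Friction and masses are not known exactly. Their poses are not given: they have to be found in the camera images.
- green_stud: Loose upright stud, 0.28 kg. Origin: centre of the foot's underside; z up the stem, x along foot and handle. Sizes in mm: steel T foot 64 (x) x 36 (y) x 8; round stem 16 dia., z 8 to 60; green handle block 60 (x) x 22 (y), z 60 to 96, to be gripped from above across its 22 thickness; brass cap 18 dia., z 96 to 106. A half turn about z makes no difference.
- orange_stud: Bystander: the same stud with an orange handle, same sizes and origin, standing elsewhere on the counter. Leave it alone.
- rail: Fixed T-slot rail, brass top, 102 wide, 30 high (mm). Origin: at counter level under the entry window's centre; x along the slot to the far end, z up. Rail x -60 to 263. Window x -48 to 48, 50 wide: takes the foot lengthwise only. Then, to x 255, the mouth is 30 wide: only the stem passes. Lips z 24 to 30; channel under them 92 wide, floor z 6, roof z 24: the foot can turn in it.
- green_tab: Fixed green tab on the rail's +y edge, 18 mm wide along the rail, top at z 34 mm; it marks the green station. Origin: on the slot's centre line opposite the tab, at counter level: the stud's axis must end here. Axes as the rail's; 110 to 200 mm from the window's centre. The coloured block is at y 51 to 65 mm, its 3 mm tongue at y 25 to 65. A like orange tab nearby is not meant.
There are look-alikes about, which are no part of the job. Of the things that look like the green_tab, the largest one is meant.

How it is judged (in metres and radians):
On the way, in this order (a step that is already met when the one before it is completed fails the run):
1. the green stud's foot is down inside the rail at the window, handle along the slot (z of green_stud in the frame of rail below 0.015 m and x of green_stud in the frame of rail between -0.03 and 0.03 m and y of green_stud in the frame of rail between -0.02 and 0.02 m and angle between the x axis of green_stud and the x axis of rail, either way round below 0.35 rad), for 0.1 s.
2. it has been slid under the lips to within 20 mm of the green station, handle still along the slot (within 25 degrees) (z of green_stud in the frame of rail below 0.016 m and x of green_stud in the frame of green_tab between -0.02 and 0.02 m and y of green_stud in the frame of green_tab between -0.02 and 0.02 m and angle between the x axis of green_stud and the x axis of rail, either way round below 0.44 rad), for 0.1 s.
At the end, for the whole second after the job is handed in: The green stud's foot rests on the channel floor inside the rail (underside less than 10 mm above the counter), its axis within 18 mm of the green station along the rail and 15 mm across, the handle across the rail within 15 degrees of square, upright within 6 degrees, released and at rest (x of green_stud in the frame of green_tab between -0.018 and 0.018 m and y of green_stud in the frame of green_tab between -0.015 and 0.015 m and z of green_stud in the frame of rail below 0.01 m and angle between the x axis of green_stud and the x axis of rail, either way round above 1.309 rad and angle between green_stud's own z axis and vertical below 0.1 rad and linear speed of green_stud below 0.02 m/s and contact force between green_stud and the fingers below 0.1 N); the robot touches nothing.
It fails at once if the orange stud is moved more than 30 mm or tipped (distance of orange_stud from where it was at the start of the episode above 0.03 m or angle between orange_stud's own z axis and vertical above 0.3 rad).
It also fails if it takes over 48 s, if anything falls off the work surface, if the arm or the gripper's body presses on something with over 40 N, if the wrist force passes 120 N, or if a joint passes its speed limit or range.

## Robot

A 6-joint arm with a two-finger parallel gripper is mounted at the origin on the work surface. World frame = base frame: x ahead of the robot, y to its left, z up, the work surface at z = 0. Lengths are in mm, angles in rad, forces in N, time in s.
With the tool pointing down it reaches from about 275 to 725 mm from the base axis. Payload 15.9 kg.
Tool frame: the origin (TCP) lies on the centre line of the jaws, within the pads' length; the fingertips stand manip.tips_ahead ahead of it and the grasp point (between the pads) lies 3 mm ahead of it (manip.tips_ahead is the distance from the TCP to the fingertips, in mm); z points along the fingers, y is the direction in which the jaws open and shut (so a half turn about z gives the same grasp; the last joint's range is limited). The gripper opens to 85 mm and grips with 20 to 120 N. Pads are 22 mm wide; open, the fingers measure 114 mm over their backs; the gripper's body (76 mm by 85 mm) begins 54 mm behind the grasp point. The pads swing forward as they close: fully open they stand 13 mm farther back than shut.
Start: joints at [0, 0.213, -0.034, 1.323, 0, 1.571], TCP at [499.985, -0, 218.206] pointing down, gripper open.
Joint ranges: [-2.98, 2.98], [-0.74, 1.72], [-1.14, 1.35], [-2.1, 2.04], [-1.57, 1.44], [-3.14, 3.14]. Speed limits (rad/s): [1.89, 1.89, 2.39, 2.57, 3.14, 3.14].

## Interface

Orientations are given as a 3x3 rotation matrix whose columns are the frame's x, y, z axes.
In Python, from station import manip, capture gives the robot as it stands.
- The arm moves only by the tool servo_tool, never from a script. Its argument "series" is text: rows parted by semicolons, each of 7 numbers parted by spaces: the turn, a rotation vector about the tool's x, y, z in units of 6 degrees (1.0 is 6 degrees), then the shift along the tool's x, y, z in cm, then the gripper command: -1 is shut, 1 is fully open, values between are in proportion. A call has 1 to 12 rows; each row shifts and turns the commanded pose from where the row before left it, along the tool's axes as they then stand; what a row does not reach is not made up. A row lasts 1/12 s, in which the tool goes at most 41.7 mm and 7.16 degrees, less where a joint would pass 70% of its speed; a pose out of reach is approached as far as the arm can. A call is refused whole if a number of a shift passes 4.17 or a number of a turn 1, either way. A call with a gripper value outside its range is refused whole. The fingers move at their own pace and stop on an object; "squeeze" is the grip in N (left out, the last holds). Time passes only in rows, so rows that do not move let the fingers close. It gives the time, the measured TCP pose, the force and the opening at its end, in the units of the state.
- manip.read_state(): the state, without advancing time (a new reading comes with each control period).
- capture(name): name is "scene" or "side" or "wrist"; returns a dict with "color" (400x640x3 uint8, blue, green, red), "intrinsics" (3x3 intrinsics, pixels), "pose" (4x4, takes a point from camera to world coordinates); the wrist camera has in their place "hand_eye" (4x4, takes a point from camera to tool coordinates, whose origin is the TCP and whose axes are the flange's). Camera axes: x right, y down, z forward; pixel columns grow to the right and rows downward; lengths in mm; the calibration is good to about 2 mm. A picture is of the moment at which its call begins: read the wrist's pose just before it. There is no depth.
- manip.hand_in(): hands the job in, once; it reports no verdict.
The state is a dict: "clock": time; "joints": joint angles; "dq": joint speeds; "joint_efforts": joint torques, N m; "position": TCP position; "tool_rot": TCP orientation; "wrist_force": force on the tool from outside, world axes, zero at the start; "ft_torque": the same for the moment, N m; "grip_width": finger opening in mm.
Only numpy, scipy, OpenCV 4.12 (cv2) and the standard library are available. Lean on these libraries where they do the work, as an engineer would, in place of code of your own. Each camera call takes 0.05 s, during which the arm holds its last target.

## Working session

There is one attempt and no reset: what is moved stays moved. The work goes in short steps, Python scripts to look and compute and a tool call to move; the robot and the scene stay as the last step left them, time stands still between calls to the robot, and variables do not carry over. Pictures are saved under pics/ and viewed, and the job is handed in when it is done.

Besides the shell and the picture viewer there is one more tool, called after ">>>" as a command line: name --argument value ..., lists and objects as JSON in quotes. servo_tool: Moves the arm, as the interface text tells. Its arguments: {"type":"object","properties":{"series":{"type":"string"},"squeeze":{"type":"number"}},"required":["series"]}

```bash
mkdir -p pics
python3 - <<'E'
from station import manip, capture
import cv2, numpy as np
s=manip.read_state(); print(s['clock'],s['position'],s['grip_width'],manip.tips_ahead); print(np.round(s['tool_rot'],3))
for n in("scene","side","wrist"):
    c=capture(n); cv2.imwrite(f'pics/{n}0.png',c['color']); print(n,c['intrinsics'].tolist()); print(np.round(c.get('pose',c.get('hand_eye')),4).tolist())
E
```

```text
0.0 [4.99645640e+02 3.11008342e-03 2.17712993e+02] 85.28243234847741 22.0
[[-0.     1.    -0.001]
 [ 1.     0.     0.   ]
 [ 0.    -0.001 -1.   ]]
scene [[454.0991212962674, 0.0, 326.11632686230297], [0.0, 454.0991212962674, 199.101121346805], [0.0, 0.0, 1.0]]
[[-0.3545, 0.6151, -0.7043, 1296.9403], [0.9349, 0.218, -0.2802, 340.6809], [-0.0188, -0.7577, -0.6523, 772.9334], [0.0, 0.0, 0.0, 1.0]]
side [[461.8881786627297, 0.0, 312.87710710902115], [0.0, 461.8881786627297, 192.74979170682786], [0.0, 0.0, 1.0]]
[[0.9544, -0.1781, 0.2398, 313.7616], [-0.2979, -0.6265, 0.7203, -658.6703], [0.0219, -0.7588, -0.6509, 678.5444], [0.0, 0.0, 0.0, 1.0]]
wrist [[298.67390511284293, 0.0, 318.71577841678527], [0.0, 298.67390511284293, 192.42853638632], [0.0, 0.0, 1.0]]
[[0.0003, -0.9493, -0.3143, 81.6449], [1.0, 0.0005, -0.0006, 0.4115], [0.0007, -0.3143, 0.9493, -154.7456], [0.0, 0.0, 0.0, 1.0]]
```

View pics/scene0.png

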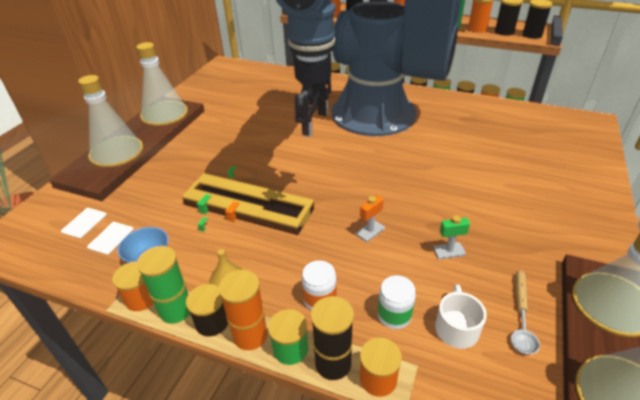

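View pics/side0.png

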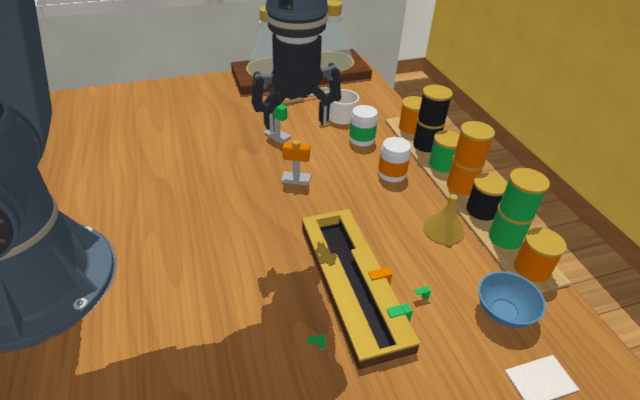

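View pics/wrist0.png

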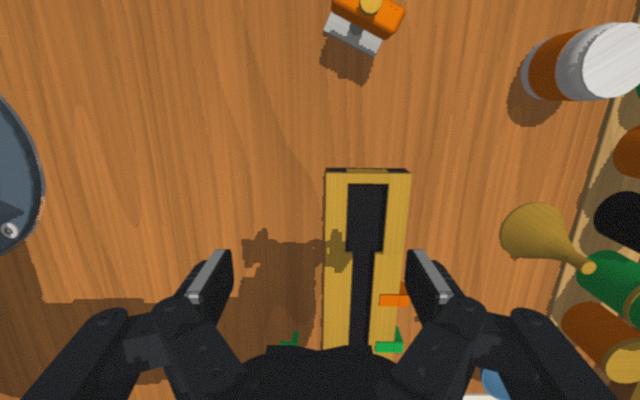

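Run:
```python
import cv2
a=cv2.imread('pics/scene0.png'); b=cv2.imread('pics/side0.png'); w=cv2.imread('pics/wrist0.png')
def cr(im,x0,y0,x1,y1,f,n): cv2.imwrite(n,cv2.resize(im[y0:y1,x0:x1],None,fx=f,fy=f,interpolation=cv2.INTER_CUBIC))
cr(a,170,150,330,250,5,'pics/c1.png')
cr(a,340,170,500,270,5,'pics/c2.png')
cr(b,290,200,450,365,3.6,'pics/c3.png')
cr(b,240,80,360,200,5,'pics/c4.png')
cr(w,270,150,430,360,2.8,'pics/c5.png')
```

```text
(no output)
```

View pics/c1.png

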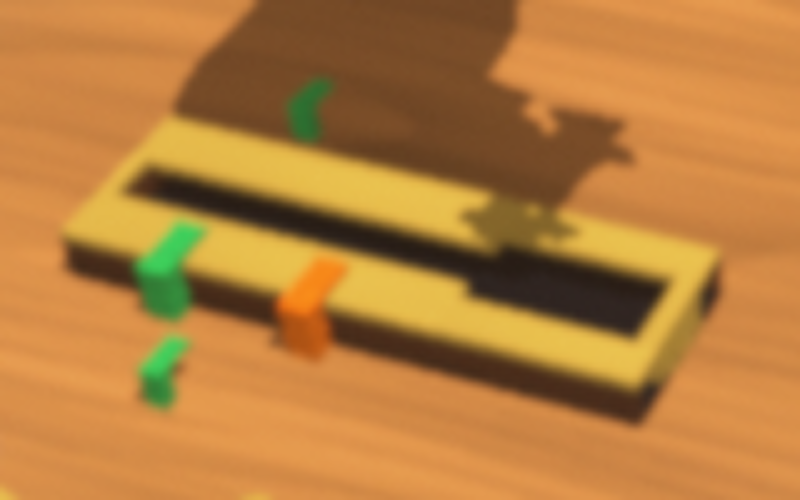

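View pics/c2.png

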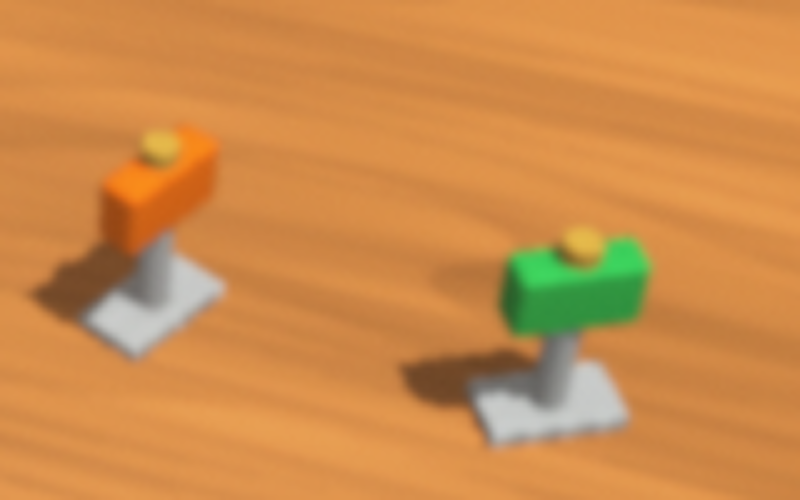

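View pics/c3.png

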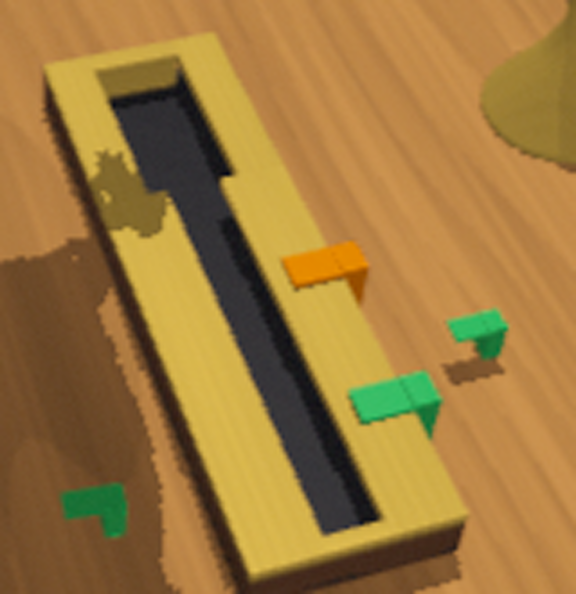

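View pics/c4.png

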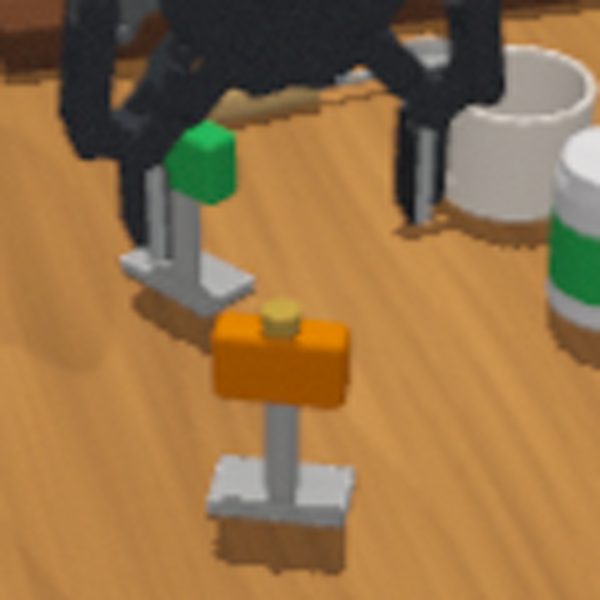

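View pics/c5.png

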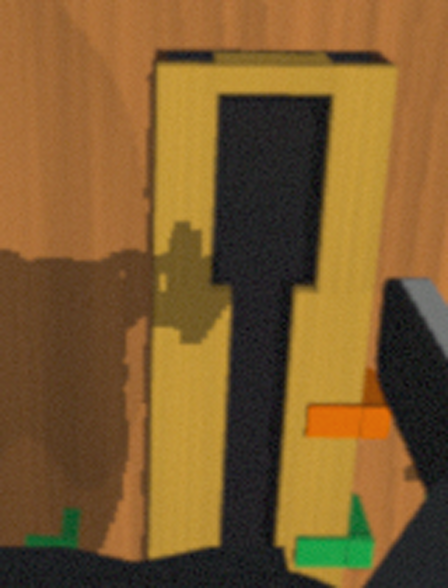

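```bash
cat > h.py <<'E'
import numpy as np, cv2
from scipy.optimize import least_squares
from station import manip, capture
K={};T={}
def setup():
    for n in("scene","side"):
        c=capture(n);K[n]=c['intrinsics'];T[n]=np.linalg.inv(c['pose'])
    s=manip.read_state();c=capture("wrist");K["wrist"]=c['intrinsics']
    P=np.eye(4);P[:3,:3]=s['tool_rot'];P[:3,3]=s['position'];T["wrist"]=np.linalg.inv(P@c['hand_eye'])
def proj(n,p):
    q=T[n][:3,:3]@p+T[n][:3,3]; q=K[n]@q; return q[:2]/q[2]
def w(pose,l):
    x,y,a=pose;c,s=np.cos(a),np.sin(a)
    return np.array([x+c*l[0]-s*l[1],y+s*l[0]+c*l[1],l[2]])
def fit(obs,p0):
    f=lambda p:np.concatenate([proj(n,w(p,l))-uv for n,l,uv in obs])
    r=least_squares(f,p0,loss='soft_l1',x_scale=[1,1,.01]); 
    return r.x,r.fun.reshape(-1,2)
def un(f,ox,oy,u,v): return np.array([ox+(u+.5)/f-.5,oy+(v+.5)/f-.5])
E
cat > f.py <<'E'
from h import *
setup()
S=lambda u,v:un(5,170,150,u,v); D=lambda u,v:un(3.6,290,200,u,v); W=lambda u,v:un(2.8,270,150,u,v)
o=[("scene",(-60,51,30),S(640,388)),("scene",(-60,-51,30),S(718,248)),("scene",(263,51,30),S(65,237)),("scene",(263,-51,30),S(170,117)),("scene",(-48,25,30),S(637,338)),("scene",(-48,-25,30),S(668,280)),("scene",(48,25,30),S(468,292)),
("side",(-60,-51,30),D(45,67)),("side",(-60,51,30),D(215,33)),("side",(263,51,30),D(466,518)),("side",(263,-51,30),D(250,578)),("side",(-48,-25,30),D(97,72)),("side",(-48,25,30),D(180,56)),("side",(48,25,30),D(233,177)),("side",(48,-25,30),D(150,192)),("side",(255,-15,30),D(325,533)),("side",(255,15,30),D(380,520)),
("wrist",(-60,-51,30),W(155,65)),("wrist",(-60,51,30),W(397,65)),("wrist",(-48,-25,30),W(219,96)),("wrist",(-48,25,30),W(331,95)),("wrist",(48,-25,30),W(212,284)),("wrist",(48,25,30),W(317,287))]
for cam in(None,"scene","side","wrist"):
    p,r=fit([q for q in o if cam in(None,q[0])],[520,20,-1.57]); print('rail',cam,np.round(p,3),np.degrees(p[2]),np.round(r,1).tolist() if cam is None else np.abs(r).max())
    if cam is None: rail=p
g=[("side",(-9,25,34),D(350,390)),("side",(9,25,34),D(363,422)),("side",(-9,65,34),D(428,373)),("side",(9,65,34),D(441,402)),
("wrist",(-9,25,34),W(299,535)),("wrist",(9,25,34),W(296,565)),("wrist",(-9,65,34),W(373,537)),("wrist",(9,65,34),W(372,567)),
("scene",(9,25,34),S(180,222)),("scene",(-9,25,34),S(205,232)),("scene",(9,65,34),S(137,267)),("scene",(-9,65,34),S(185,278))]
for n in("scene","side","wrist"):
    gg=[q for q in g if q[0]==n]
    r=least_squares(lambda t:np.concatenate([proj(n,w(rail,(l[0]+t[0],l[1]+t[1],l[2])))-uv for _,l,uv in gg]),[150,0]); print('tab',n,r.x)
S=lambda u,v:un(5,340,170,u,v); D=lambda u,v:un(5,240,80,u,v)
o=[("scene",(-32,18,8),S(468,383)),("scene",(-32,-18,8),S(493,434)),("scene",(32,-18,8),S(628,413)),("scene",(32,18,8),S(600,365)),("scene",(-30,11,96),S(510,256)),("scene",(30,-11,96),S(648,268)),("scene",(0,0,106),S(583,240)),
("side",(-32,18,8),D(208,303)),("side",(-32,-18,8),D(253,280)),("side",(32,18,8),D(123,257))]
for cam in(None,"scene","side"):
    p,r=fit([q for q in o if cam in(None,q[0])],[520,250,1.57]); print('stud',cam,np.round(p,3),np.degrees(p[2]),np.round(r,1).tolist())
o=[("scene",(0,0,106),S(160,145)),("side",(0,0,106),D(281,310))]
p,r=fit([*o],[520,250,1.57]); print('orange',p,r)
E
python3 f.py
```

```text
rail None [558.361 -68.302  -1.582] -90.61933528468397 [[-1.0, -0.7], [0.1, 0.6], [-1.4, -1.2], [-0.3, -0.0], [-0.5, 0.9], [1.6, -0.4], [-2.4, 0.9], [-0.4, -1.0], [-0.5, -0.5], [0.3, -1.5], [-0.2, -1.7], [-0.9, -0.8], [-0.6, -0.8], [1.2, -1.0], [-0.7, 0.2], [-1.2, 0.4], [1.2, -0.8], [0.5, 0.2], [0.2, 1.2], [-0.8, -0.9], [1.0, -0.1], [-1.3, 3.0], [-0.3, 2.3]]
rail scene [557.275 -67.035  -1.576] -90.29796355425671 2.220373880773252
rail side [558.557 -69.999  -1.585] -90.82654411456065 1.5846866862355
rail wrist [558.722 -67.453  -1.569] -89.89375175013264 2.6064868439382565
tab scene [194.2234257    0.84396219]
tab side [201.45887927  -0.35935595]
tab wrist [195.36954488   0.45678459]
stud None [542.077 337.643   2.103] 120.47648063569765 [[-0.4, -0.4], [0.1, 1.0], [0.3, 1.2], [-0.3, -0.6], [-1.3, -1.0], [1.6, -0.1], [0.1, 0.5], [-0.3, 0.6], [0.5, -0.5], [-0.5, 0.2]]
stud scene [541.747 337.607   2.106] 120.69021449416698 [[-0.4, -0.4], [0.2, 0.9], [0.4, 1.1], [-0.3, -0.7], [-1.3, -1.0], [1.6, -0.2], [0.1, 0.4]]
stud side [542.772 338.029   2.084] 119.43007512808721 [[-0.4, 0.5], [0.6, -0.4], [-0.2, -0.1]]
orange [540.30711995 149.66543816   1.57      ] [[-0.05321426 -0.23747734]
 [ 0.09266898 -0.23221881]]
```

>>> servo_tool --series "0 0 0 -3.75 0 0 1;0 0 0 -3.75 0 0 1;0 0 0 -3.75 0 0 1;0 0 0 -3.75 0 0 1;0 0 0 0 0 0 1;0 0 0 0 0 0 1;0 0 0 0 0 0 1"

```text
clock: 0.88
position: [499.9, -149.9, 218.1]
tool_rot: [[0.001, 1.0, -0.0], [1.0, -0.001, 0.0], [0.0, -0.0, -1.0]]
wrist_force: [-0.4, 0.4, 0.1]
grip_width: 85.8
```

Run:
```python
from station import manip, capture
import cv2
s=manip.read_state(); print(s['clock'],s['position'],abs(s['dq']).max() if hasattr(s['dq'],'max') else s['dq'])
c=capture('wrist')['color']; cv2.imwrite('pics/w1.png',c)
x0,y0,x1,y1=270,0,440,320
cv2.imwrite('pics/w1a.png',cv2.resize(c[0:160,x0:x1],None,fx=3.75,fy=3.75,interpolation=cv2.INTER_CUBIC))
cv2.imwrite('pics/w1b.png',cv2.resize(c[160:320,x0:x1],None,fx=3.75,fy=3.75,interpolation=cv2.INTER_CUBIC))
```

```text
0.8833 [ 499.87780687 -149.87795364  218.07158179] 0.026714109022539265
```

View pics/w1a.png

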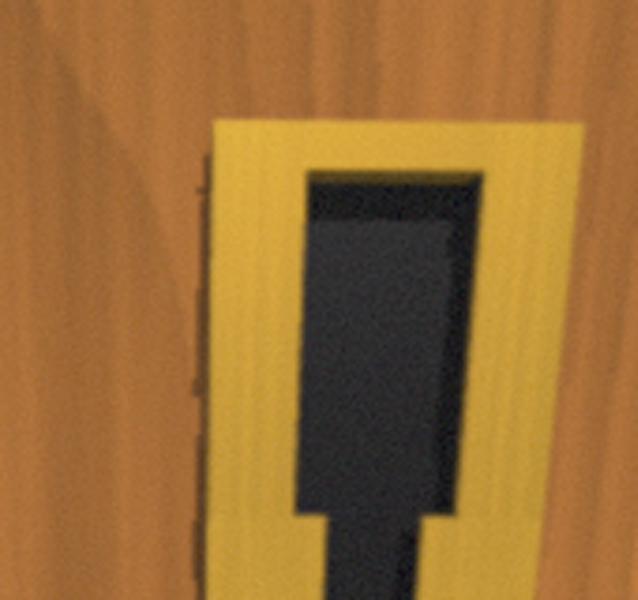

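View pics/w1b.png

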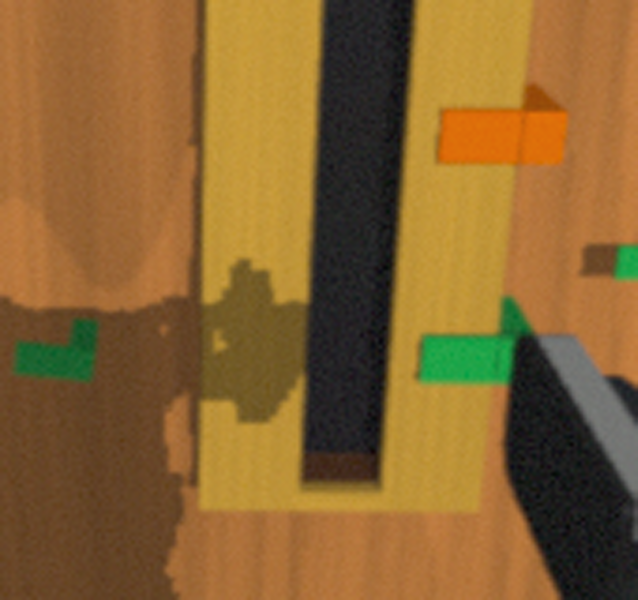

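```bash
cat > f2.py <<'E'
from h import *
setup()
A=lambda u,v:un(3.75,270,0,u,v); B=lambda u,v:un(3.75,270,160,u,v)
W="wrist"
o=[(W,(-60,-51,30),A(213,120)),(W,(-60,51,30),A(585,123)),(W,(-48,-25,30),A(307,172)),(W,(-48,25,30),A(484,172)),(W,(48,-25,30),A(297,516)),(W,(48,25,30),A(456,517)),(W,(48,-15,30),A(327,516)),(W,(48,15,30),A(420,517)),
(W,(263,-51,30),B(199,512)),(W,(263,51,30),B(480,513)),(W,(255,-15,30),B(302,487)),(W,(255,15,30),B(381,487))]
p,r=fit(o,[558,-68,-1.57]); print(np.round(p,3),np.degrees(p[2]),np.round(r,1).tolist())
# free height offset
f=lambda q:np.concatenate([proj(n,w(q[:3],(l[0],l[1],l[2]+q[3])))-uv for n,l,uv in o])
q=least_squares(f,[*p,0]); print(q.x,abs(q.fun).max())
g=[(W,(-9,25,34),B(421,336)),(W,(9,25,34),B(418,382))]
r=least_squares(lambda t:np.concatenate([proj(n,w(p,(l[0]+t[0],l[1]+t[1],l[2])))-uv for n,l,uv in g]),[150,0]);print('tab',r.x,r.fun)
r=least_squares(lambda t:np.concatenate([proj(n,w(q.x[:3],(l[0]+t[0],l[1]+t[1],l[2]+q.x[3])))-uv for n,l,uv in g]),[150,0]);print('tab',r.x,r.fun)
E
python3 f2.py
```

```text
[558.581 -67.015  -1.575] -90.2582207939034 [[-0.1, -0.2], [-0.0, -0.3], [-0.3, -1.0], [0.5, -0.6], [-1.1, 0.3], [0.4, 0.3], [-0.3, 0.4], [1.2, 0.3], [0.2, -0.3], [-0.1, -0.1], [-0.7, 1.6], [0.4, 1.7]]
[558.89205724 -67.11745389  -1.57539272  -1.89052326] 1.112447494664707
tab [197.55194401  -1.49271914] [ 0.10543204 -0.05020173 -0.10699905  0.05183307]
tab [198.54525885  -1.33124727] [ 0.10327015 -0.01642212 -0.10479555  0.01703723]
```

>>> servo_tool --series "0 0 0 4.06 0.35 0 1;0 0 0 4.06 0.35 0 1;0 0 0 4.06 0.35 0 1;0 0 0 4.06 0.35 0 1;0 0 0 4.06 0.35 0 1;0 0 0 4.06 0.35 0 1;0 0 0 4.06 0.35 0 1;0 0 0 4.06 0.35 0 1;0 0 0 4.06 0.35 0 1;0 0 0 4.06 0.35 0 1;0 0 0 4.06 0.35 0 1;0 0 0 4.06 0.35 0 1"

```text
clock: 2.08
position: [541.0, 340.1, 218.4]
tool_rot: [[-0.002, 1.0, 0.0], [1.0, 0.002, 0.0], [0.0, 0.0, -1.0]]
wrist_force: [1.3, 0.5, 0.6]
grip_width: 85.4
```

>>> servo_tool --series "0 0 -1 0 0 0 1;0 0 -1 0 0 0 1;0 0 -1 0 0 0 1;0 0 -1 0 0 0 1;0 0 -1 0 0 0 1;0 0 -0.08 0 0 0 1;0 0 0 0 0 0 1;0 0 0 0 0 0 1"

```text
clock: 2.75
position: [541.7, 337.6, 218.2]
tool_rot: [[-0.505, 0.863, -0.0], [0.863, 0.505, 0.0], [0.0, -0.0, -1.0]]
wrist_force: [0.2, 0.4, 0.6]
grip_width: 85.5
```

Run:
```python
from station import manip, capture
import cv2, numpy as np
s=manip.read_state(); print(s['clock'],s['position'],np.round(s['joints'],2))
print(np.round(s['tool_rot'],3))
c=capture('wrist')['color']; cv2.imwrite('pics/w2.png',c)
c=capture('scene')['color']; cv2.imwrite('pics/s2.png',c)
```

```text
2.75 [541.70041658 337.57016444 218.22798779] [0.56 0.52 0.4  1.46 0.   1.6 ]
[[-0.505  0.863 -0.   ]
 [ 0.863  0.505  0.   ]
 [ 0.    -0.    -1.   ]]
```

View pics/w2.png

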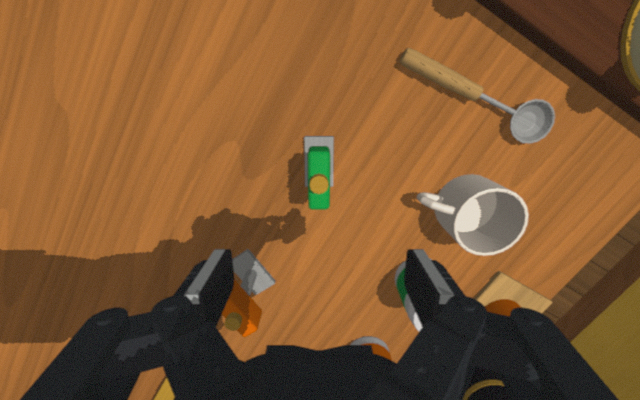

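View pics/s2.png

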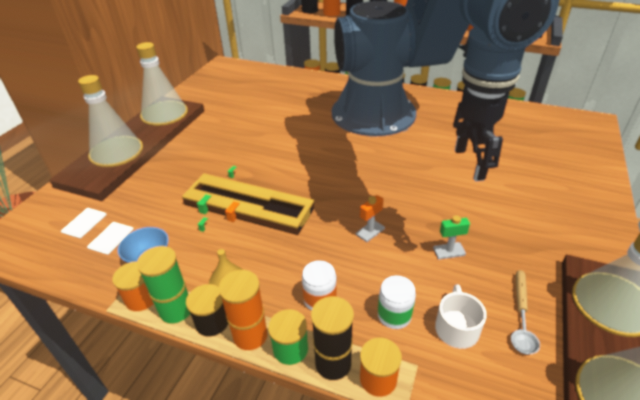

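Run:
```python
import cv2
c=cv2.imread('pics/w2.png'); cv2.imwrite('pics/w2a.png',cv2.resize(c[125:225,270:370],None,fx=6,fy=6,interpolation=cv2.INTER_CUBIC))
```

```text
(no output)
```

View pics/w2a.png

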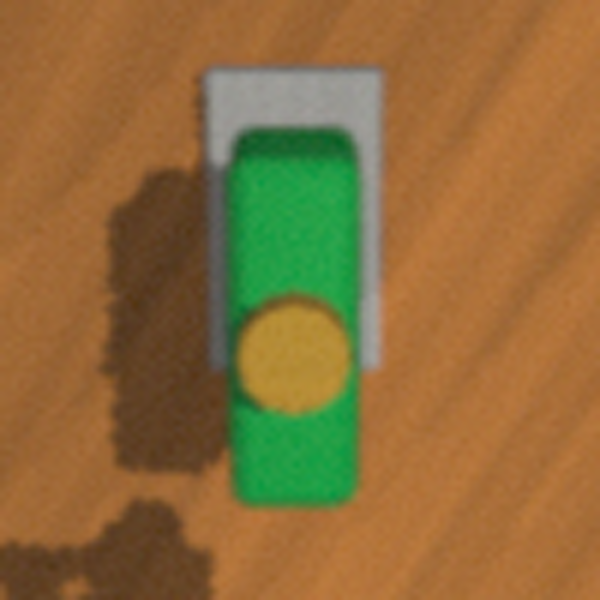

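Run:
```python
from h import *
setup()
A=lambda u,v:un(6,270,125,u,v);W="wrist"
o=[(W,(32,18,8),A(207,69)),(W,(32,-18,8),A(383,70)),(W,(-32,18,8),A(212,370)),(W,(-32,-18,8),A(379,370)),(W,(0,0,106),A(294,360)),(W,(-30,11,96),A(233,503)),(W,(-30,-11,96),A(357,503)),(W,(30,11,96),A(230,158)),(W,(30,-11,96),A(357,158))]
p,r=fit(o,[542,338,2.1]);print(p,np.degrees(p[2]),np.round(r,1).tolist())
s=manip.read_state();R=s['tool_rot'];print(R.T@(np.array([p[0],p[1],82])-s['position']),np.degrees(np.arctan2(R[1][0],R[0][0])))
```

```text
[541.99242069 338.33855158   2.10327536] 120.5088010005321 [[-0.2, -0.3], [0.2, -0.5], [-0.2, 0.0], [0.1, -0.0], [0.1, -0.2], [-0.7, 1.9], [0.7, 1.9], [-1.1, -0.4], [1.3, -0.4]]
[  0.97420261   0.59188251 136.21215723] 120.41806960406872
```

>>> servo_tool --series "0 0 0 0.1 0.06 3.4 1;0 0 0 0 0 3.4 1;0 0 0 0 0 3.4 1;0 0 0 0 0 2.4 1;0 0 0 0 0 1 1;0 0 0 0 0 0 1;0 0 0 0 0 0 -1;0 0 0 0 0 0 -1;0 0 0 0 0 0 -1;0 0 0 0 0 0 -1;0 0 0 0 0 0 -1;0 0 0 0 0 0 -1" --squeeze 60

```text
clock: 4.0
position: [542.4, 338.6, 83.4]
tool_rot: [[-0.507, 0.862, 0.001], [0.862, 0.507, 0.001], [0.0, 0.002, -1.0]]
wrist_force: [-2.9, -0.6, 8.5]
grip_width: 14.9
```

>>> servo_tool --series "0 0 0 0 0 0 -1;0 0 0 0 0 0 -1;0 0 0 0 0 0 -1"

```text
clock: 4.25
position: [542.4, 338.6, 83.4]
tool_rot: [[-0.507, 0.862, 0.001], [0.862, 0.507, 0.001], [0.0, 0.001, -1.0]]
wrist_force: [-2.7, -1.2, 11.0]
grip_width: 14.8
```

```bash
python3 - <<'E'
from h import *
for n,b in(("scene",(390,130,510,270)),("side",(220,20,340,160)),("wrist",(220,130,420,340))):
    c=capture(n)['color']; x0,y0,x1,y1=b; cv2.imwrite(f'pics/g_{n}.png',cv2.resize(c[y0:y1,x0:x1],None,fx=3,fy=3,interpolation=cv2.INTER_CUBIC))
E
python3 -c "
import cv2,numpy as np
a=[cv2.imread(f'pics/g_{n}.png') for n in('scene','side')]
cv2.imwrite('pics/g_m.png',np.hstack(a))"
```

```text
(no output)
```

View pics/g_m.png

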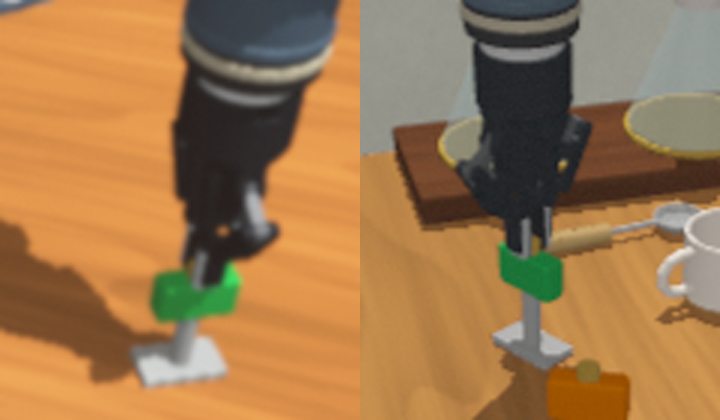

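View pics/g_wrist.png

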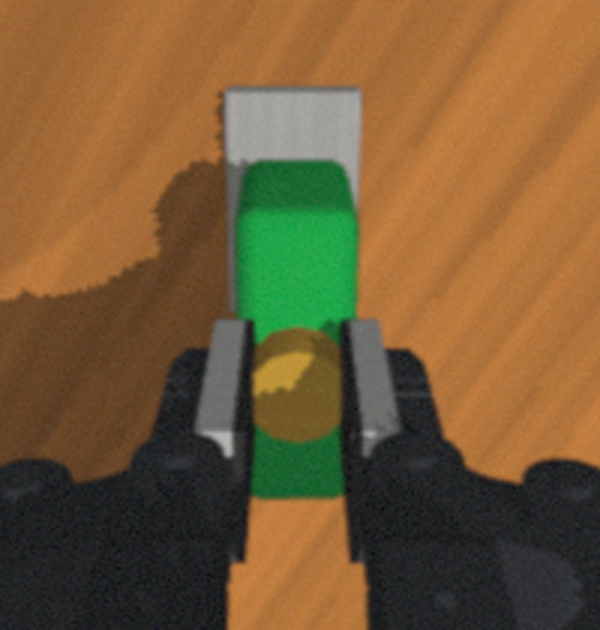

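Run:
```python
from h import *
setup()
s=manip.read_state();R=s['tool_rot'];P=s['position'];print(s['joint_efforts'],s['ft_torque'])
im={}
for n,b in(("scene",(420,180,490,270)),("side",(250,60,320,150)),("wrist",(270,170,370,300))):
    c=capture(n)['color']; x0,y0,x1,y1=b; k=6 if n!="wrist" else 4.5
    d=cv2.resize(c[y0:y1,x0:x1],None,fx=k,fy=k,interpolation=cv2.INTER_CUBIC)
    cv2.imwrite(f'pics/h_{n}_raw.png',d)
    for z,col in((22,(0,0,255)),(0,(255,0,0)),(-10,(255,0,255))):
        for x in(-11,11):
            for y in(-11,11):
                u=(proj(n,R@np.array([x,y,z])+P)-[x0,y0]+.5)*k-.5
                cv2.circle(d,tuple(int(t) for t in u),3,col,-1)
    im[n]=d
cv2.imwrite('pics/h1.png',np.hstack([cv2.imread('pics/h_scene_raw.png')[:, :390],im['scene'][:, :390]]));cv2.imwrite('pics/h2.png',np.hstack([cv2.imread('pics/h_side_raw.png')[:,:390],im['side'][:,:390]]));cv2.imwrite('pics/h3.png',im['wrist'])
```

```text
[-1.89106737e-02 -9.01183748e+01  4.48237538e+01 -1.43155508e+00
 -2.20156554e-02 -2.81138004e-03] [-0.38903985  0.5959058  -0.0290235 ]
```

View pics/h1.png

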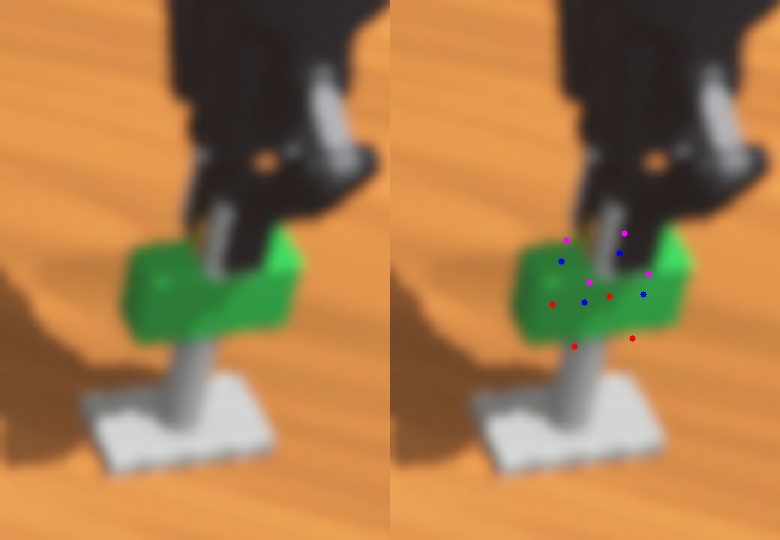

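View pics/h2.png

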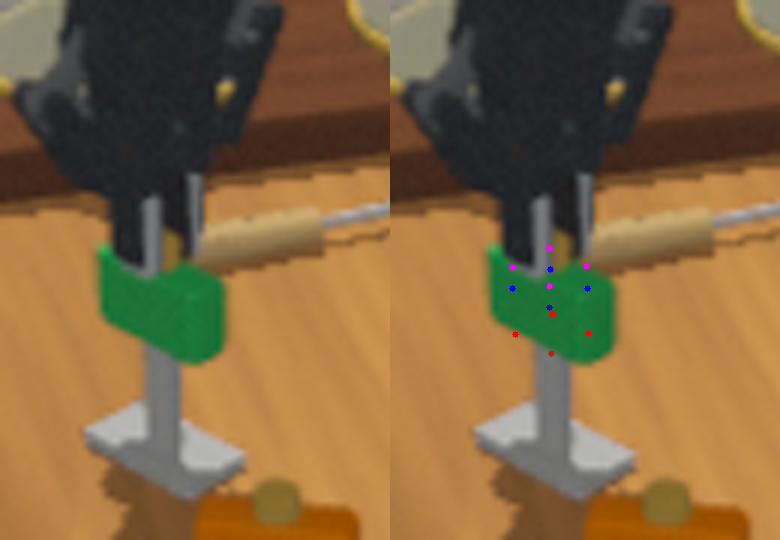

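View pics/h3.png

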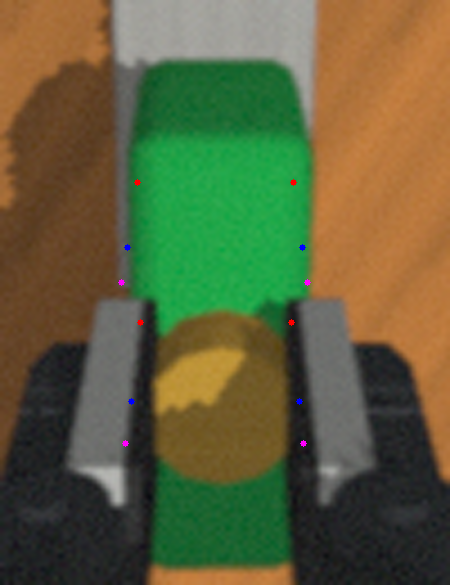

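>>> servo_tool --series "0 0 0 0 0 0 0;0 0 0 0 0 0 0;0 0 0 0 0 0 0;0 0 0 0 0 0 0;0 0 0 0 0 0 0"

```text
clock: 5.12
position: [542.0, 338.4, 82.1]
tool_rot: [[-0.507, 0.862, -0.0], [0.862, 0.507, -0.0], [0.0, -0.0, -1.0]]
wrist_force: [0.8, -1.2, -0.5]
grip_width: 42.7
```

Run:
```python
from h import *
print(manip.tips_ahead,[a for a in dir(manip) if a[0]!='_'])
s=manip.read_state();print(s['clock'],s['wrist_force'],s['grip_width'])
c=[capture(n)['color'][y:y+130,x:x+130] for n,x,y in(("scene",390,140),("side",220,40))]
cv2.imwrite('pics/i1.png',cv2.resize(np.hstack(c),None,fx=3,fy=3,interpolation=cv2.INTER_CUBIC))
cv2.imwrite('pics/i2.png',capture('wrist')['color'])
```

```text
22.0 ['MotionError', 'hand_in', 'read_state', 'tips_ahead']
5.1167 [ 0.81507581 -1.2127469  -0.4713432 ] 42.675695237473086
```

View pics/i1.png

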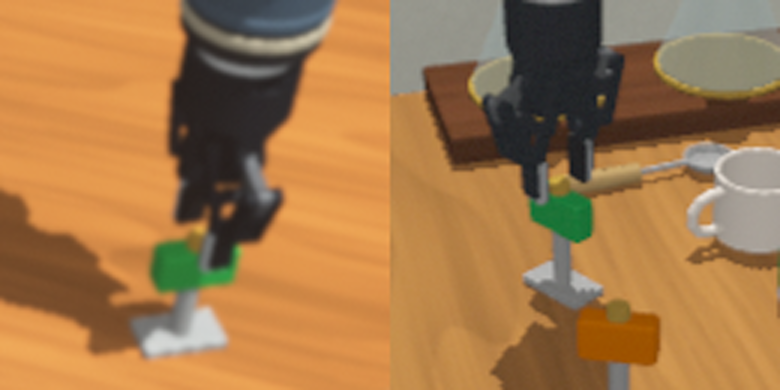

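View pics/i2.png

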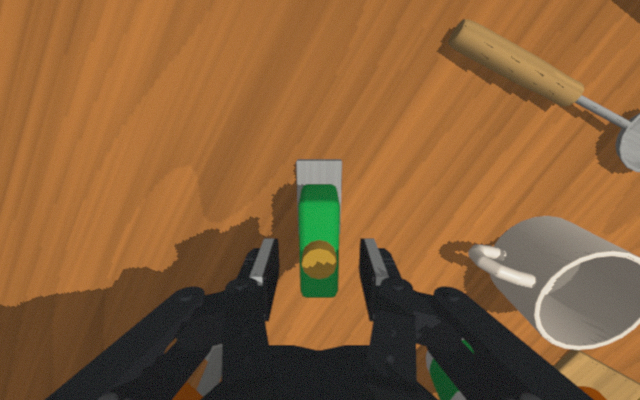

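>>> servo_tool --series "0 0 0 0 0 1.4 0;0 0 0 0 0 1.4 0;0 0 0 0 0 0 0;0 0 0 0 0 0 -1;0 0 0 0 0 0 -1;0 0 0 0 0 0 -1;0 0 0 0 0 0 -1;0 0 0 0 0 0 -1;0 0 0 0 0 0 -1" --squeeze 70

```text
clock: 6.02
position: [542.3, 338.6, 54.9]
tool_rot: [[-0.507, 0.862, 0.001], [0.862, 0.507, 0.001], [0.0, 0.001, -1.0]]
wrist_force: [-1.9, -0.7, 6.1]
grip_width: 20.7
```

Run:
```python
from h import *
s=manip.read_state();print(s['clock'],s['wrist_force'],s['grip_width'])
c=[capture(n)['color'][y:y+130,x:x+130] for n,x,y in(("scene",390,140),("side",220,40))]
cv2.imwrite('pics/j1.png',cv2.resize(np.hstack(c),None,fx=3,fy=3,interpolation=cv2.INTER_CUBIC))
```

```text
6.0167 [-1.86345969 -0.72539626  6.14920047] 20.7433412039854
```

View pics/j1.png

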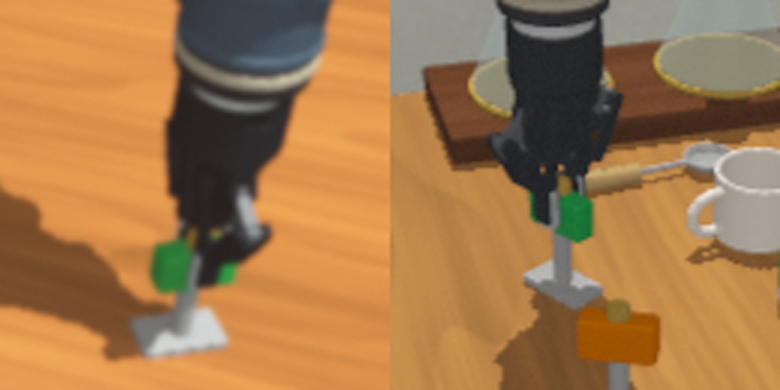

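>>> servo_tool --series "0 0 0 0 0 -2 -1;0 0 0 0 0 -3.5 -1;0 0 0.9 0 0 -3.5 -1;0 0 0.9 0 0 -3.5 -1;0 0 0.9 0 0 -2.5 -1;0 0 0.9 0 0 0 -1;0 0 0.9 0 0 0 -1;0 0 0.65 0 0 0 -1;0 0 0 0 0 0 -1;0 0 0 0 0 0 -1"

```text
clock: 6.95
position: [541.9, 338.3, 204.1]
tool_rot: [[0.005, 1.0, -0.0], [1.0, -0.005, -0.0], [-0.0, -0.0, -1.0]]
wrist_force: [0.0, -0.3, -2.5]
grip_width: 20.9
```

>>> servo_tool --series "0 0 0 -1.8 0.1 0 -1;0 0 0 -3.4 0.17 0 -1;0 0 0 -3.9 0.17 0 -1;0 0 0 -3.9 0.17 0 -1;0 0 0 -3.9 0.17 0 -1;0 0 0 -3.9 0.17 0 -1;0 0 0 -3.9 0.17 0 -1;0 0 0 -3.9 0.17 0 -1;0 0 0 -3.9 0.17 0 -1;0 0 0 -3.9 0.17 0 -1;0 0 0 -2.9 0.17 0 -1;0 0 0 -1.2 0.05 0 -1"

```text
clock: 7.95
position: [557.3, -70.4, 204.2]
tool_rot: [[0.008, 1.0, -0.0], [1.0, -0.008, -0.001], [-0.001, -0.0, -1.0]]
wrist_force: [-0.1, -0.2, -2.0]
grip_width: 21.1
```

>>> servo_tool --series "0 0 0 0 0 3 -1;0 0 0 0 0 3 -1;0 0 0 0 0 3 -1;0 0 0 0 0 1 -1;0 0 0 0 0 0 -1;0 0 0 0 0 0 -1;0 0 0 0 0 0 -1"

```text
clock: 8.53
position: [558.7, -66.7, 106.1]
tool_rot: [[0.006, 1.0, 0.002], [1.0, -0.006, -0.0], [-0.0, 0.002, -1.0]]
wrist_force: [-0.1, -0.6, -2.3]
grip_width: 20.7
```

Run:
```python
from h import *
setup()
s=manip.read_state();print(s['clock'],s['position'],s['wrist_force'],s['grip_width'])
for n,b in(("scene",(240,90,370,240)),("side",(260,130,410,300)),("wrist",(230,100,410,270))):
    c=capture(n)['color']; x0,y0,x1,y1=b; cv2.imwrite(f'pics/k_{n}.png',cv2.resize(c[y0:y1,x0:x1],None,fx=3.5,fy=3.5,interpolation=cv2.INTER_CUBIC))
```

```text
8.6833 [558.48081079 -66.74989604 105.68262144] [-0.03169975  0.26957124 -2.35155753] 21.00181692336326
```

View pics/k_scene.png

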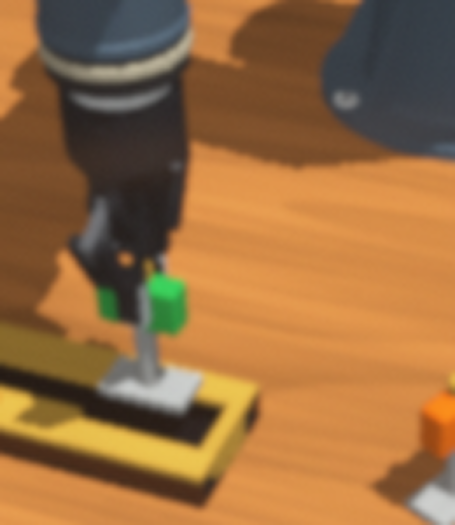

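View pics/k_side.png

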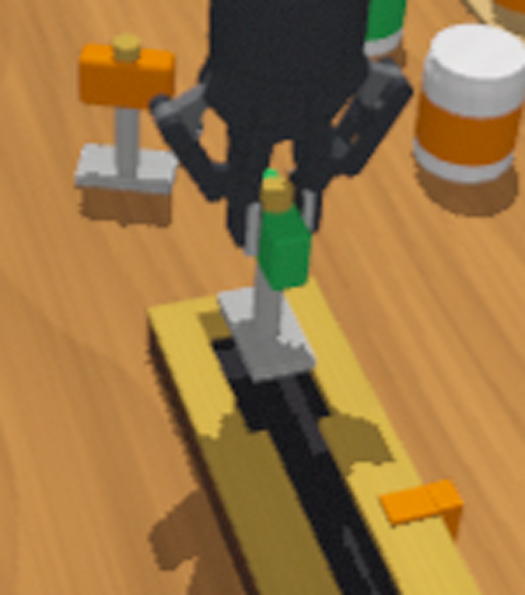

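View pics/k_wrist.png

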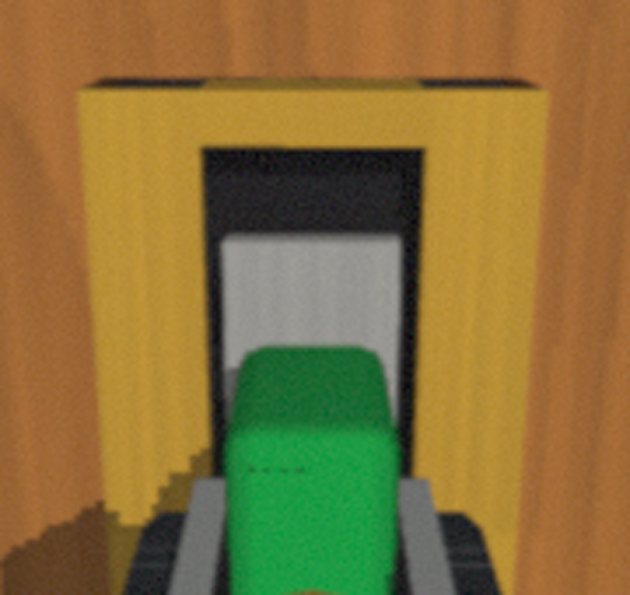

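>>> servo_tool --series "0 0 0 0 0 1 -1;0 0 0 0 0 1 -1;0 0 0 0 0 1 -1;0 0 0 0 0 0.6 -1;0 0 0 0 0 0.6 -1;0 0 0 0 0 0 -1;0 0 0 0 0 0 -1;0 0 0 0 0 0 -1"

```text
clock: 9.5
position: [557.4, -66.7, 61.9]
tool_rot: [[0.007, 1.0, -0.0], [1.0, -0.007, 0.0], [0.0, -0.0, -1.0]]
wrist_force: [-0.1, 0.7, -1.9]
grip_width: 20.9
```

Run:
```python
from h import *
s=manip.read_state();print(s['clock'],s['position'],s['wrist_force'],s['ft_torque'],s['grip_width'])
for n,b in(("scene",(240,130,330,240)),("side",(290,160,380,270))):
    c=capture(n)['color']; x0,y0,x1,y1=b; cv2.imwrite(f'pics/l_{n}.png',cv2.resize(c[y0:y1,x0:x1],None,fx=4,fy=4,interpolation=cv2.INTER_CUBIC))
cv2.imwrite('pics/l.png',np.hstack([cv2.imread('pics/l_scene.png'),cv2.imread('pics/l_side.png')]))
```

```text
9.5 [557.44778344 -66.74989096  61.94013152] [-0.06171983  0.67348536 -1.89903846] [ 0.02918602 -0.00213756 -0.02063341] 20.852460760085894
```

View pics/l.png

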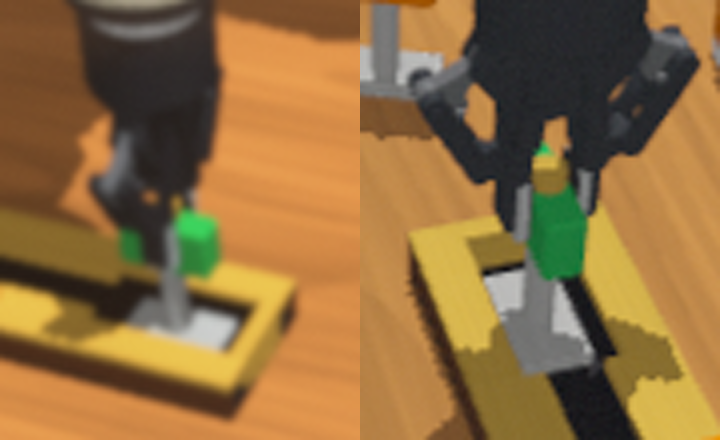

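>>> servo_tool --series "0 0 0 -1 0.1 0 -1;0 0 0 -1.5 0 0 -1;0 0 0 -1.5 0 0 -1;0 0 0 -1.5 0 0 -1;0 0 0 -1.5 0 0 -1;0 0 0 0 0 0 -1;0 0 0 0 0 0 -1"

```text
clock: 10.18
position: [558.0, -137.8, 62.2]
tool_rot: [[0.009, 1.0, 0.0], [1.0, -0.009, -0.0], [-0.0, 0.0, -1.0]]
wrist_force: [-0.3, -0.4, -3.1]
grip_width: 20.9
```

>>> servo_tool --series "0 0 0 -1.5 0 0 -1;0 0 0 -2 0 0 -1;0 0 0 -2 0 0 -1;0 0 0 -2 0 0 -1;0 0 0 -2 0 0 -1;0 0 0 -2 0 0 -1;0 0 0 -1.15 0 0 -1;0 0 0 0 0 0 -1;0 0 0 0 0 0 -1;0 0 0 0 0 0 -1"

```text
clock: 11.02
position: [557.1, -262.3, 62.1]
tool_rot: [[0.007, 1.0, -0.0], [1.0, -0.007, 0.0], [0.0, -0.0, -1.0]]
wrist_force: [-0.7, 0.0, -2.2]
grip_width: 20.9
```

Run:
```python
from h import *
s=manip.read_state();print(s['clock'],s['position'],s['joints'],s['wrist_force'],s['ft_torque'])
for n,b in(("scene",(165,130,255,240)),("side",(330,200,430,360)),("wrist",(250,150,450,300))):
    c=capture(n)['color']; x0,y0,x1,y1=b; cv2.imwrite(f'pics/m_{n}.png',cv2.resize(c[y0:y1,x0:x1],None,fx=3.5,fy=3.5,interpolation=cv2.INTER_CUBIC))
```

```text
11.0167 [ 557.10856827 -262.33427722   62.12545916] [-4.40244071e-01  5.18712025e-01  5.93505626e-03  1.05841889e+00
  2.96461263e-04  1.13733155e+00] [-0.65052208  0.04824399 -2.17352638] [ 0.0577724   0.0282093  -0.00523595]
```

View pics/m_scene.png

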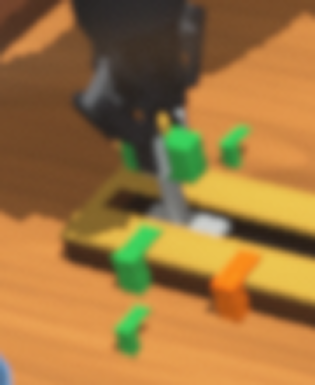

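View pics/m_side.png

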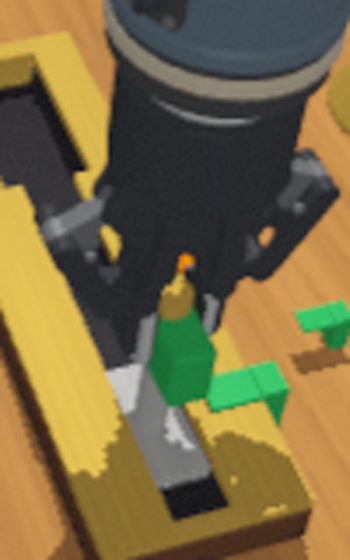

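View pics/m_wrist.png

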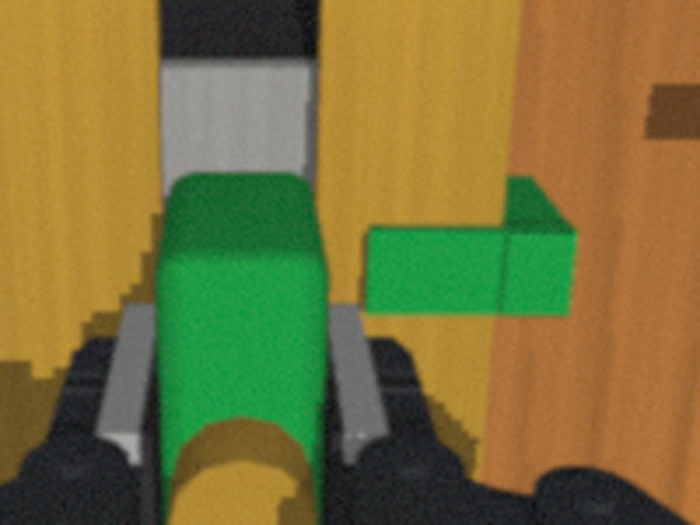

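Run:
```python
from h import *
setup()
W="wrist";A=lambda u,v:un(3.5,250,150,u,v)
g=[(W,(-9,25,34),A(370,227)),(W,(9,25,34),A(365,313)),(W,(-9,65,34),A(576,233)),(W,(9,65,34),A(570,315))]
p,r=fit(g,[558,-265,-1.575]);print(p,np.round(r,1).tolist())
r=least_squares(lambda t:np.concatenate([proj(n,w([t[0],t[1],-1.576],l))-uv for n,l,uv in g]),[558,-265]);print('tab',r.x,np.round(r.fun,1))
# foot edge
r=least_squares(lambda t:proj(W,w([t[0],t[1],-1.576],(-32,0,15)))-A(237,60),[558,-265]);print('foot',r.x)
```

```text
[ 556.41948533 -265.68949349   -1.59398053] [[-0.3, 0.2], [-0.3, 0.1], [1.2, -0.6], [-0.2, 0.4]]
tab [ 556.33374248 -266.51285464] [-0.7  0.7 -0.2  0.6  0.9 -1.1 -0.  -0.1]
foot [ 556.61101515 -261.19943317]
```

>>> servo_tool --series "0 0 0 -0.35 0 0 -1;0 0 -0.5 0 0 0 -1;0 0 -0.9 0 0 0 -1;0 0 -0.9 0 0 0 -1;0 0 -0.9 0 0 0 -1;0 0 -0.9 0 0 0 -1;0 0 -0.9 0 0 0 -1;0 0 -0.9 0 0 0 -1;0 0 -0.9 0 0 0 -1;0 0 -0.7 0 0 0 -1;0 0 0 0 0 0 -1;0 0 0 0 0 0 -1"

```text
clock: 12.32
position: [557.1, -266.9, 62.2]
tool_rot: [[-0.7, 0.714, 0.0], [0.714, 0.7, -0.0], [-0.0, 0.0, -1.0]]
wrist_force: [0.2, 0.4, -2.7]
grip_width: 21.3
```

>>> servo_tool --series "0 0 -0.5 0 0 0 -1;0 0 -0.9 0 0 0 -1;0 0 -0.9 0 0 0 -1;0 0 -0.9 0 0 0 -1;0 0 -0.9 0 0 0 -1;0 0 -0.9 0 0 0 -1;0 0 -0.9 0 0 0 -1;0 0 -0.9 0 0 0 -1;0 0 -0.7 0 0 0 -1;0 0 0 0 0 0 -1;0 0 0 0 0 0 -1"

```text
clock: 13.23
position: [557.1, -266.8, 62.2]
tool_rot: [[-1.0, 0.012, 0.0], [0.012, 1.0, -0.0], [-0.0, -0.0, -1.0]]
wrist_force: [0.4, -0.4, -2.4]
grip_width: 20.9
```

Run:
```python
from h import *
s=manip.read_state();print(s['clock'],s['position'],s['wrist_force'],s['ft_torque'])
for n,b in(("scene",(165,130,275,240)),("side",(330,230,440,340)),("wrist",(230,150,410,300))):
    c=capture(n)['color']; x0,y0,x1,y1=b; cv2.imwrite(f'pics/n_{n}.png',cv2.resize(c[y0:y1,x0:x1],None,fx=3.5,fy=3.5,interpolation=cv2.INTER_CUBIC))
cv2.imwrite('pics/n.png',np.hstack([cv2.imread('pics/n_scene.png'),cv2.imread('pics/n_side.png')]))
```

```text
13.2333 [ 557.0686961  -266.82718248   62.22279173] [ 0.44276167 -0.44633882 -2.3939201 ] [-0.02103277  0.00934331  0.00254866]
```

View pics/n.png

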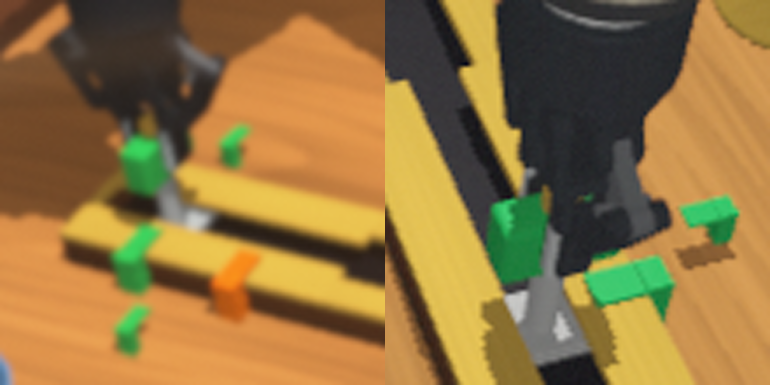

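View pics/n_wrist.png

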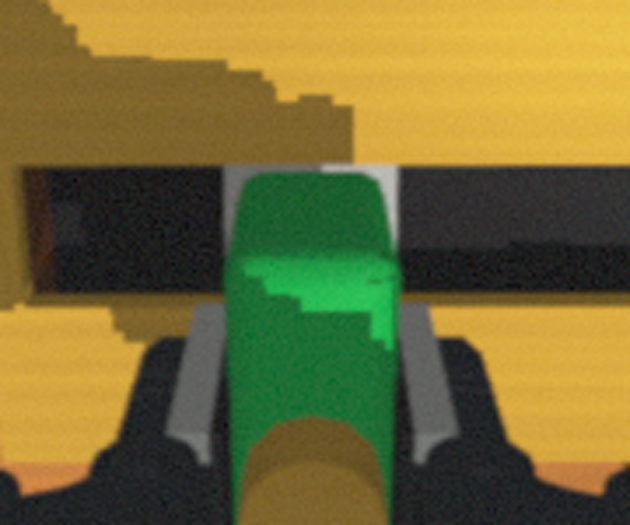

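>>> servo_tool --series "0 0 0 0 0 0.13 -1;0 0 0 0 0 0 -1;0 0 0 0 0 0 -1;0 0 0 0 0 0 -0.3;0 0 0 0 0 0 -0.2;0 0 0 0 0 0 0;0 0 0 0 0 0 0;0 0 0 0 0 0 0;0 0 0 0 0 0 0" --squeeze 20

```text
clock: 14.13
position: [557.1, -266.8, 61.0]
tool_rot: [[-1.0, 0.007, 0.0], [0.007, 1.0, -0.0], [-0.0, -0.0, -1.0]]
wrist_force: [-0.8, -0.1, 0.8]
grip_width: 43.0
```

>>> servo_tool --series "0 0 0 0 0 -1 0;0 0 0 0 0 -2 0;0 0 0 0 0 -3 0;0 0 0 0 0 -3 0;0 0 0 0 0 -3 0;0 0 0 0 0 0 0;0 0 0 0 0 0 0;0 0 0 0 0 0 0;0 0 0 0 0 0 0"

```text
clock: 14.88
position: [556.5, -266.5, 180.0]
tool_rot: [[-1.0, 0.007, -0.002], [0.007, 1.0, 0.001], [0.002, 0.001, -1.0]]
wrist_force: [-0.2, -0.2, 0.7]
grip_width: 42.5
```

Run:
```python
from h import *
s=manip.read_state();print(s['clock'],s['position'],s['wrist_force'],s['grip_width'])
print(np.round(s['tool_rot'],3))
for n,b in(("scene",(165,130,275,240)),("side",(330,230,440,340)),("wrist",(220,60,420,240))):
    c=capture(n)['color']; cv2.imwrite(f'pics/z_{n}.png',c); x0,y0,x1,y1=b; cv2.imwrite(f'pics/o_{n}.png',cv2.resize(c[y0:y1,x0:x1],None,fx=3.5,fy=3.5,interpolation=cv2.INTER_CUBIC))
cv2.imwrite('pics/o.png',np.hstack([cv2.imread('pics/o_scene.png'),cv2.imread('pics/o_side.png')]))
```

```text
14.8833 [ 556.52082478 -266.52258423  179.9764682 ] [-0.15500112 -0.15499805  0.66950273] 42.47547490754252
[[-1.     0.007 -0.002]
 [ 0.007  1.     0.001]
 [ 0.002  0.001 -1.   ]]
```

View pics/o.png

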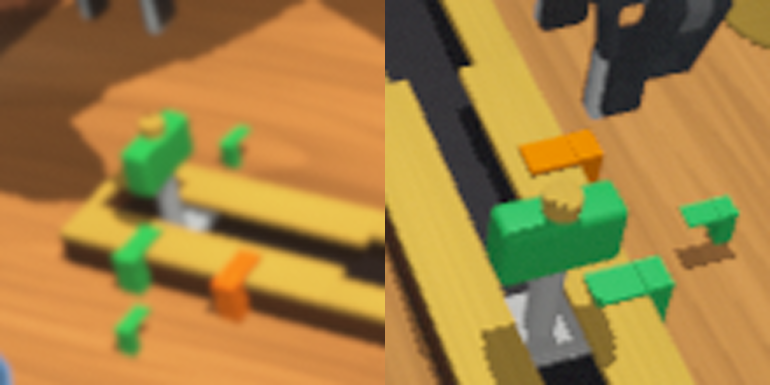

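View pics/o_wrist.png

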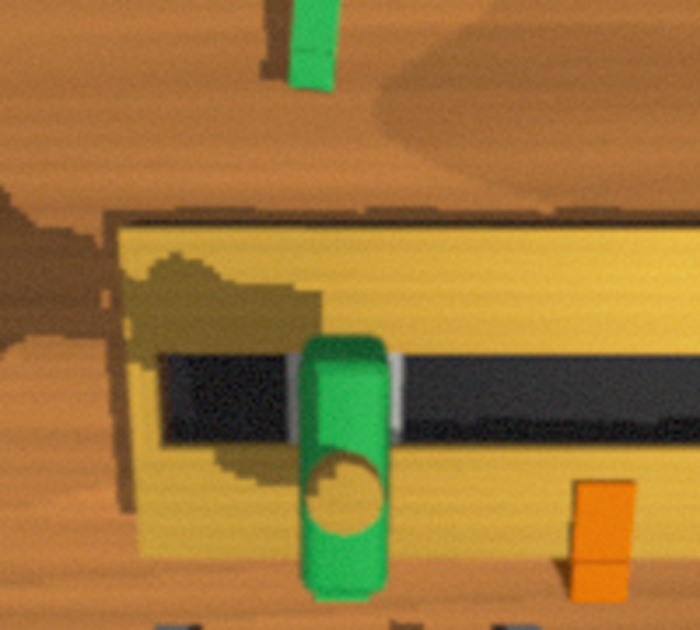

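View pics/z_scene.png

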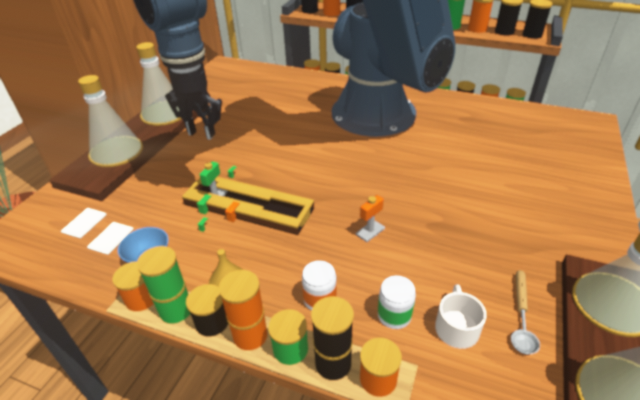

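Run:
```python
from station import manip
print(manip.hand_in())
```

```text
the job is handed in; nothing more can be done
None
```

The green stud stands in the rail at the green station, handle across the slot and foot under both lips. I handed it in about 15 s into the 48 s; the hand-in gave no verdict.

I picked the stud up and lowered it through the window with the handle along the slot. Then I slid it about 199 mm to the tab and turned it a quarter turn. Finally I lowered it onto the channel floor, let go and lifted the gripper 120 mm clear.

**Last checks**
- **Position along the rail:** the arm read y = -266.8 mm at release, and the cameras put the tab at about y = -265.5 mm, so the stud is 1–2 mm off. My earlier tab estimates from different views spread over about 7 mm (194–201 mm from the window).
- **Angle and stance:** the jaws were within about 1° of square at release. The pictures show the stud upright, with nothing touching it. I did not measure its tilt or height separately after release.
- **Orange stud:** it stands where it was in the last scene picture.

**What disagreed**
- **First grasp:** the jaws closed on the brass cap (14.9 mm opening). In the pictures the fingertips sat about 10–12 mm behind the TCP, not 22 mm ahead as `manip.tips_ahead` says. I opened, went 28 mm lower and gripped the handle properly (20.7 mm opening).
- **Sliding and turning:** the wrist force stayed within about 3 N, with no sign of jamming.

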